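# Unlock the specimen case's combination padlock and hold it up open

### The job

Take the orange stylus from its stand, press the red button at the bottom of the small well in the padlock's top fully in with the stylus tip, and put the stylus back upright in its stand. Then turn the dial clockwise until its white line meets the red mark and the shackle clicks loose, pull the shackle all the way out of the lock, and lift the lock up out of the staple. Finish while holding the open lock, level, dial up and still in the gripper, about 10 cm above where it lay, touching nothing else; do not shove the other things about.

Things in the scene. Friction and masses are not known exactly. Their poses are not given: they have to be found in the camera images.
- lock_center (a point): Centre of the brass padlock's body, 80 x 52 x 30 mm, about 0.27 kg in all, lying dial up in a low steel cradle (floor 8 mm thick, rims 8 mm above it, 2 mm of play) on the case's lid; underside 93 mm and top face 123 mm above the table. Its +x axis points to the shackle's bow, roughly away from the robot; z up
- dial_grip (a point): Centre of the black round dial on the lock's top, half-way up it, 4 mm to +x of the lock's centre. It is 34 mm across and 20 mm tall; its top is 10 mm above this point, the lock's top face 11 mm below, so this point is 134 mm above the table. About 0.05 N m turns it. White line: the pointer; the red mark is on the lock's top on the shackle's side (+x)
- lock_dial (a joint): Dial angle, rad: 0 = white line at the red mark, positive = anticlockwise seen from above; starts between 0.5 and 1.4, range -1.7 to 1.7. With the button in, the shackle clicks 4 mm out when the dial comes within about 0.15 of 0; the dial is then caught in the notch
- button_top (a point): Centre of the top of the red release button, 11 mm across, at the bottom of a round well 14 mm wide in the lock's top face, 28 mm to -x of the lock's centre. The button's top is 115 mm above the table: 8 mm below the lock's top face when out, 13 mm when pressed
- lock_button (a joint): Travel of the button, m: 0 = out, 0.005 = fully in. Sprung, takes about 4 N, stays in by itself once pushed. The shackle cannot come out while the button is out
- shackle_grip (a point): Middle between the two legs of the steel shackle, 67 mm to +x of the lock's centre when closed, 23 mm above the case's lid (108 mm above the table). The legs are 8 mm round bars along the lock's x, 38 mm over their outsides, straight from the lock's face (27 mm behind this point when closed) to 11 mm beyond it; the bow ends 27 mm beyond it. Pinch both legs here from above
- lock_shackle (a joint): How far the shackle is out along the lock's +x, m: 0 = locked, about 0.004 = clicked loose, 0.024 = fully out (stop). About 2 N of friction; stays where left. When the shackle is pulled to +x the staple stops the lock's body from following; fully out, the free leg's end is 9 mm clear of the staple and the lock lifts straight up
- staple_top (a point): Middle of the top bar of the dark staple, an arch of 7 mm round bar fixed to the case, 38 mm tall above its lid, standing across the lock's x, 46 mm to +x of the lock's centre. One post stands between the shackle's legs, the other 32 mm to +y of it, so that the free (+y) leg passes through the arch. This point is 16 mm to +y of the lock's middle plane
- case: Blue specimen case, fixed to the table, 200 x 240 x 85 mm, origin at the centre of its underside; its +x axis is that of the lock as it lies, and its lock lies 45 mm to -x of the case's centre
- stylus_center (a point): Middle of the orange stylus, a round rod 10 mm thick and 126 mm long standing upright in its stand, 30 g; the point is 63 mm above its tip; z points from the tip up along the rod. The last 14 mm down to the tip are a 5 mm thick steel pin with a cone above it. As it stands the tip is 5 mm and the top 131 mm above the table
- stylus_tip (a point): The stylus's flat lower tip
- stand_hole (a point): Centre of the mouth of the hole in the stylus stand, a white block 56 x 56 mm and 45 mm tall, fixed to the table; the hole is 11.5 mm wide, 40 mm deep, with a 3 mm chamfer
- beaker: Purple cup 68 mm wide, 85 mm tall, bystander; origin under its centre
- tape_roll: Teal tape roll 68 mm wide, 19 mm tall, bystander; origin under its centre
- vial_a: Small vial, green cap, 26 mm wide, 50 mm tall, bystander; origin under its centre
- vial_b: Small vial, white cap, 26 mm wide, 50 mm tall, bystander; origin under its centre
- dish: Clear round dish 55 mm wide, 14 mm tall on the case lid beside the lock, bystander; origin under its centre
- slide_box: Green slide box 45 x 85 x 32 mm, bystander; origin under its centre
Not all that is in view belongs to the job. What is shaped like the part that bears lock_center but green or turquoise is not meant.

How it is judged:
On the way, in this order (a step that is already met when the one before it is completed fails the run):
1. the button is pressed in with the stylus (value of joint lock_button above 0.004 m and contact force between stylus and lock above 0.5 N), for 0.05 s.
2. the stylus is back in its stand and let go (horizontal distance between stylus_tip and stand_hole below 0.008 m and height (world z) of stylus_tip below 0.012 m and contact force between the fingers and stylus below 0.05 N), for 0.1 s.
3. the dial is at its mark and the shackle has clicked loose (value of joint lock_dial between -0.3 and 0.3 rad and value of joint lock_shackle above 0.0025 m), for 0.1 s.
4. the shackle is pulled out (value of joint lock_shackle above 0.019 m), for 0.1 s.
At the end, for the whole second after the job is handed in: The lock is held still in the gripper, its centre 0.175 to 0.35 m above the table and within 0.2 m sideways of the case's centre, dial up within 0.45 rad, off the case, shackle at least 17 mm out; the stylus stands in its stand (tip within 8 mm of the hole's axis, under 12 mm high) (height (world z) of lock_center between 0.175 and 0.35 m and horizontal distance between lock_center and case below 0.2 m and angle between lock_center's own z axis and vertical below 0.45 rad and value of joint lock_shackle above 0.017 m and contact force between the fingers and lock above 1 N and contact force between lock and case below 0.1 N and linear speed of lock below 0.05 m/s and horizontal distance between stylus_tip and stand_hole below 0.008 m and height (world z) of stylus_tip below 0.012 m); the arm keeps its last pose, push and grip.
It fails at once if a bystander is pushed more than 30 mm (distance of any of beaker, tape_roll, vial_a, vial_b, dish, slide_box from where it was at the start of the episode above 0.03 m).
It also fails if it takes over 58 s, if anything falls off the work surface, if the arm or the gripper's body presses on something with over 40 N, if the wrist force passes 120 N, or if a joint passes its speed limit or range.

### The arm

A 6-joint arm with a two-finger parallel gripper is mounted at the origin on the work surface. World frame = base frame: x ahead of the robot, y to its left, z up, the work surface at z = 0. Lengths are in m, angles in rad, forces in N, time in s.
With the tool pointing down it reaches from about 0.425 to 0.95 m from the base axis. Payload 3.5 kg.
Tool frame: the origin (TCP) lies midway between the tips of the shut fingers; the grasp point (between the pads) lies 19 mm behind it; z points along the fingers, y is the line along which they close (so a half turn about z gives the same grasp; the last joint's range is limited). The gripper opens to 85 mm and grips with 20 to 120 N. Pads are 22 mm wide; open, the fingers measure 114 mm over their backs; the gripper's body (76 mm by 85 mm) begins 54 mm behind the grasp point. The pads swing forward as they close: fully open they stand 13 mm farther back than shut.
Start: joints at [1.185, 0.286, 1.577, -0, 1.279, -0.15], TCP at [0.158, 0.656, 0.201] pointing down, gripper open.
Joint ranges: [-2.77, 2.77], [-0.9, 2.22], [0.21, 2.48], [-1.53, 4.67], [0.24, 2.81], [-2.84, 2.84]. Speed limits (rad/s): [2.79, 2.79, 3.14, 3.14, 3.14, 3.14].

### API

Orientations are given as a unit quaternion [x, y, z, w].
In Python, from plant import ctrl, cams, order gives the robot as it stands.
- The arm moves only by the tool move_arm, never from a script. Its argument "plan" is one flat list of numbers, 7 for each row, row after row: the shift along the world's x, y, z in mm, then the turn, a rotation vector about the world's x, y, z in degrees, then the finger opening in mm, from 0 to 85.4. A call has 1 to 12 rows; each row shifts and turns the commanded pose from where the row before left it; what a row does not reach is not made up. A row lasts 1/10 s, in which the tool goes at most 50 mm and 8.59 degrees, less where a joint would pass 70% of its speed; a pose out of reach is approached as far as the arm can. A call is refused whole if a number of a shift passes 50 or a number of a turn 8.59, either way. A call with a gripper value outside its range is refused whole. The fingers move at their own pace and stop on an object; "newtons" is the grip in N (left out, the last holds). Time passes only in rows, so rows that do not move let the fingers close. It gives the time, the measured TCP pose, the force, the opening and the grip force at its end, in the units of the state.
- ctrl.get_state(): the state, without advancing time (a new reading comes with each control period).
- cams.read_camera(name): name is "scene" or "side" or "wrist"; returns a dict with "color" (420x560x3 uint8, red, green, blue), "fov_y" (degrees; the focal length in pixels is half the picture's height over the tangent of half this angle, whatever the lens; pixels are square), "cx", "cy" (the principal point, pixels), "origin" and "orientation" of the camera in the world; the wrist camera has in their place "T_tool_cam" (4x4, takes a point from camera to tool coordinates, whose origin is the TCP and whose axes are the flange's). Camera axes: x right, y up, looking along -z (the intrinsics and any distortion apply to the point x, -y, -z); pixel columns grow to the right and rows downward; lengths in m; the calibration is good to about 2 mm. The wrist camera is an equidistant fisheye: a pixel r from the principal point sees the ray r / f radians off the axis. A picture is of the moment at which its call begins: read the wrist's pose just before it. There is no depth.
- order.sign_off(): hands the job in; it is judged then, once.
The state is a dict: "time": time; "qpos": joint angles; "dq": joint speeds; "joint_efforts": joint torques, N m; "eef_pos": TCP position; "tcp_rot": TCP orientation; "contact_force": force on the tool from outside, world axes, zero at the start; "wrist_torque": the same for the moment, N m; "opening": opening from 0.0 (shut) to 1.0 (fully open); "finger_force": force on a finger pad.
Only numpy, scipy, OpenCV 4.12 (cv2) and the standard library are available. Lean on these libraries where they do the work, as an engineer would, in place of code of your own. Each camera call takes 0.05 s, during which the arm holds its last target. There are 200 camera calls.

## Working session

There is one attempt and no reset: what is moved stays moved. The work goes in short steps, Python scripts to look and compute and a tool call to move; the robot and the scene stay as the last step left them, time stands still between calls to the robot, and variables do not carry over. Pictures are saved under pics/ and viewed, at most 10 in all, crops included, and the job is handed in when it is done.

Besides the shell and the picture viewer there is one more tool, called after ">>>" by a JSON object that holds its "fn" and its "kwargs". move_arm: Moves the arm, as the interface text tells. Its arguments: {"type":"object","properties":{"plan":{"type":"array","items":{"type":"number"}},"newtons":{"type":"number"}},"required":["plan"]}

```bash
mkdir -p pics; ls
cat > h.py <<'E'
import numpy as np, cv2
from scipy.spatial.transform import Rotation as R
from plant import ctrl, cams, order
def snap(name):
    s=ctrl.get_state(); c=cams.read_camera(name); c['state']=s
    if name=='wrist':
        T=np.eye(4); T[:3,:3]=R.from_quat(s['tcp_rot']).as_matrix(); T[:3,3]=s['eef_pos']
        M=T@np.array(c['T_tool_cam']); c['o']=M[:3,3]; c['R']=M[:3,:3]
    else:
        c['o']=np.array(c['origin']); q=np.array(c['orientation']); c['R']=q if q.shape==(3,3) else R.from_quat(q).as_matrix()
    c['f']=c['color'].shape[0]/2/np.tan(np.radians(c['fov_y'])/2); c['name']=name
    return c
def ray(c,u,v):
    x=u-c['cx']; y=v-c['cy']
    if c['name']=='wrist':
        r=np.hypot(x,y)+1e-9; t=r/c['f']; d=np.array([x/r*np.sin(t),-y/r*np.sin(t),-np.cos(t)])
    else: d=np.array([x,-y,-c['f']]); d/=np.linalg.norm(d)
    return c['R']@d
def plane(c,u,v,z):
    d=ray(c,u,v); return c['o']+d*(z-c['o'][2])/d[2]
def tri(obs):
    A=np.zeros((3,3));b=np.zeros(3)
    for c,u,v in obs:
        d=ray(c,u,v); P=np.eye(3)-np.outer(d,d); A+=P; b+=P@c['o']
    p=np.linalg.solve(A,b)
    return p,[float(np.linalg.norm((np.eye(3)-np.outer(ray(c,u,v),ray(c,u,v)))@(p-c['o']))) for c,u,v in obs]
def proj(c,p):
    q=c['R'].T@(np.asarray(p)-c['o']); x,y,z=q[0],-q[1],-q[2]
    if c['name']=='wrist':
        r=np.hypot(x,y)+1e-12; t=np.arctan2(r,z)*c['f']; return np.array([c['cx']+x/r*t,c['cy']+y/r*t])
    return np.array([c['cx']+c['f']*x/z,c['cy']+c['f']*y/z])
def save(c,n): cv2.imwrite('pics/'+n,c['color'][:,:,::-1])
def blobs(c,lo,hi,amin=15):
    h=cv2.cvtColor(c['color'],cv2.COLOR_RGB2HSV); m=cv2.inRange(h,np.array(lo),np.array(hi))
    n,l,s,ce=cv2.connectedComponentsWithStats(m)
    return sorted([(int(s[i][4]),ce[i].round(1).tolist(),s[i][:4].tolist()) for i in range(1,n) if s[i][4]>=amin],reverse=True)
E
python3 - <<'E'
from h import *
for n in ['scene','side','wrist']:
    c=snap(n); save(c,n+'0.png'); print(n,c['o'].round(3),c['f'],c['fov_y'],c['cx'],c['cy'],c['R'].round(2).tolist())
a=[cv2.imread(f'pics/{n}0.png') for n in ['scene','side','wrist']]
z=np.zeros_like(a[0])
s=c['state']; print(s)
E
```

```text
pics
scene [1.433 0.521 0.846] 467.48946173347014 48.3799938285677 285.08195848883105 206.3977305919719 [[-0.52, -0.5, 0.69], [0.86, -0.28, 0.43], [-0.02, 0.82, 0.57]]
side [0.424 0.644 0.757] 383.3197133072545 57.43187070079443 271.01317535983793 209.56865132442277 [[-0.99, 0.08, -0.11], [-0.13, -0.68, 0.72], [-0.02, 0.73, 0.69]]
wrist [0.088 0.673 0.371] 325.19226210127806 65.70646984690485 285.9217405857904 210.38889534202127 [[0.23, -0.93, -0.27], [0.97, 0.22, 0.07], [-0.0, -0.28, 0.96]]
{'time': 0.1, 'qpos': array([ 1.18500866e+00,  2.87115963e-01,  1.57808469e+00,  8.38870186e-06,
        1.27860026e+00, -1.49992299e-01]), 'dq': array([ 0.00092875, -0.00238687, -0.00370609, -0.00070627,  0.00039793,
        0.00139941]), 'joint_efforts': array([-5.31358146e-04, -4.07300019e+01, -2.93698025e+01, -1.80324532e-04,
        3.44086729e-03, -9.87133404e-06]), 'eef_pos': array([0.15739537, 0.65569123, 0.19983036]), 'tcp_rot': array([ 1.17625881e-01,  9.93057366e-01, -1.06368441e-03, -2.96132168e-04]), 'contact_force': array([ 0.93943642, -0.61904078,  0.29534619]), 'wrist_torque': array([ 0.0067347 , -0.00798713, -0.01499663]), 'finger_force': 0.0, 'opening': 0.9991661920756646}
```

View pics/scene0.png

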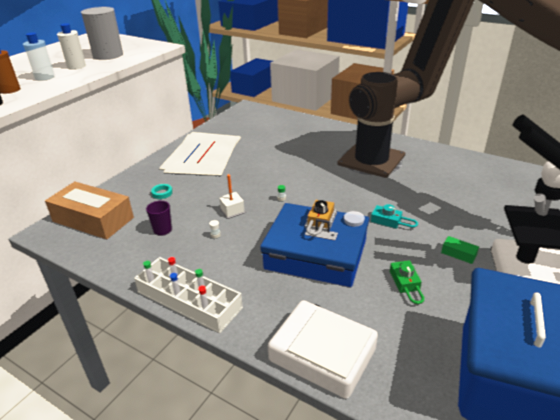

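View pics/side0.png

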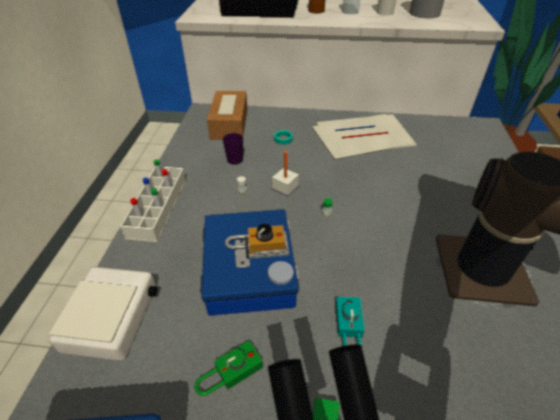

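View pics/wrist0.png

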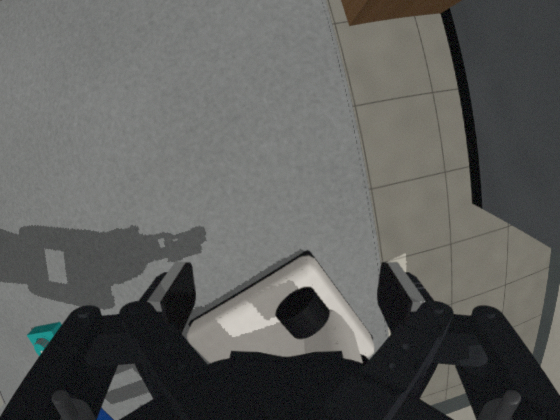

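Scene picture: stylus at (230,188) in its white stand (232,205), brass lock (320,212) on the blue case; side picture: stylus (286,165), stand (286,181), lock (266,240). The wrist view looks away from the job.

Run:
```python
from h import *
C={n:snap(n) for n in ['scene','side']}
import pickle
for n,c in C.items():
    np.save('pics/'+n+'.npy',c['color'])
    print(n,'orange',blobs(c,(3,120,60),(14,255,255),20)[:8])
    print(n,'brass',blobs(c,(13,110,90),(28,255,255),20)[:6])
    print(n,'dish?',[b for b in blobs(c,(90,5,140),(130,90,255),60)][:6])
    print(n,'blue',blobs(c,(105,150,40),(125,255,255),500)[:6])
# stylus: top and bottom ends
sty={}
for n,box in [('scene',(215,165,245,205)),('side',(275,145,297,180))]:
    c=C[n]; h=cv2.cvtColor(c['color'],cv2.COLOR_RGB2HSV); x0,y0,x1,y1=box
    m=cv2.inRange(h,np.array((2,110,60)),np.array((16,255,255)))[y0:y1,x0:x1]
    ys,xs=np.nonzero(m); ys+=y0; xs+=x0
    if len(ys)<5: print('none'); continue
    k=np.polyfit(ys,xs,1); sty[n]=(k,ys.min(),ys.max()); print(n,len(ys),ys.min(),ys.max(),np.polyval(k,[ys.min(),ys.max()]))
print('top',tri([(C[n],np.polyval(k,a),a) for n,(k,a,b) in sty.items()]))
print('bot',tri([(C[n],np.polyval(k,b),b) for n,(k,a,b) in sty.items()]))
crops=[cv2.resize(C['scene']['color'][180:290,250:390],None,fx=4,fy=4,interpolation=cv2.INTER_CUBIC)[:, :, ::-1]]
cv2.imwrite('pics/c1.png',crops[0])
cv2.imwrite('pics/c2.png',cv2.resize(C['side']['color'][200:315,190:310],None,fx=5,fy=5,interpolation=cv2.INTER_CUBIC)[:,:,::-1])
```

```text
scene orange [(1806, [91.9, 217.8], [46, 196, 87, 43]), (1642, [301.7, 16.8], [279, 0, 48, 38]), (1193, [347.4, 87.9], [331, 64, 52, 55]), (570, [7.0, 74.8], [0, 51, 20, 42]), (70, [100.9, 191.4], [89, 186, 24, 12]), (65, [229.3, 185.6], [227, 174, 5, 26]), (61, [197.8, 122.4], [193, 119, 12, 9]), (30, [205.9, 151.3], [198, 142, 17, 20])]
scene brass [(3017, [297.7, 27.5], [210, 0, 174, 58]), (2705, [90.7, 211.4], [46, 182, 87, 57]), (1929, [322.5, 94.0], [221, 64, 162, 59]), (437, [6.8, 74.4], [0, 52, 18, 40]), (264, [321.1, 212.9], [308, 200, 26, 26]), (160, [403.1, 41.8], [395, 34, 21, 19])]
scene dish? [(203, [353.5, 218.1], [336, 211, 31, 15]), (128, [34.5, 45.4], [18, 40, 33, 14]), (63, [360.1, 258.7], [351, 229, 17, 59])]
scene blue [(13226, [509.4, 350.6], [459, 268, 101, 152]), (5224, [313.0, 247.4], [261, 204, 108, 83]), (5189, [68.6, 19.7], [0, 0, 167, 55]), (2628, [358.1, 21.6], [328, 0, 61, 48]), (1580, [245.2, 12.1], [209, 0, 69, 30]), (1239, [190.4, 37.0], [166, 0, 43, 115])]
side orange [(423, [522.3, 140.7], [507, 126, 30, 27]), (172, [316.2, 5.8], [309, 0, 16, 13]),
[... 252 characters left out ...]
 brass [(1187, [225.6, 115.3], [207, 91, 39, 49]), (630, [266.6, 240.4], [248, 226, 37, 28]), (355, [551.0, 115.2], [538, 104, 22, 32])]
side dish? [(165, [280.1, 269.8], [269, 262, 23, 19])]
side blue [(6181, [241.5, 268.2], [202, 210, 96, 105]), (5727, [157.4, 51.3], [118, 0, 76, 112]), (866, [487.4, 95.1], [471, 42, 29, 76]), (645, [544.0, 16.0], [527, 0, 33, 55]), (565, [499.7, 9.9], [480, 0, 35, 30])]
scene 72 174 199 [228.20059738 230.88934408]
side 92 151 177 [285.64360264 285.09296622]
top (array([ 0.51011276, -0.25382411,  0.13152435]), [0.0005446796142598063, 0.0005446796142597987])
bot (array([ 0.51043149, -0.25273028,  0.04065728]), [0.0021875396017235825, 0.0021875396017235903])
```

View pics/c2.png

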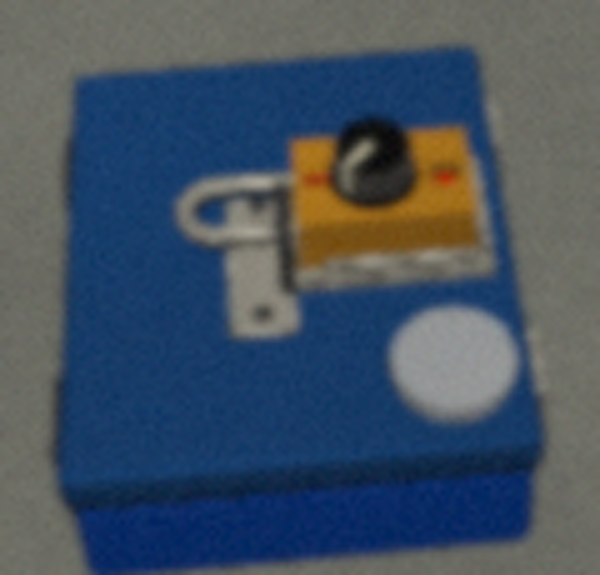

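The crop (5x, offset 190,200) shows the lock with the dial at side px (264,231), red mark at (253,236), button at (279,235), the bow toward world +x and the staple plate on its +y side.

Run:
```python
from h import *
S=snap('side');C=snap('scene')
print('button',plane(S,279,235,.117).round(4),'mark',plane(S,253,236,.123).round(4),'bow end',plane(S,226,241.5,.108).round(4))
print('dish',tri([(C,353.5,218.1),(S,280.1,269.8)]), 'cup',plane(S,234,142,.08).round(3),'vialg',plane(S,328,203,.05).round(3),'vialw',plane(S,242,180,.05).round(3))
for u,v in [(205,215),(286,210),(298,293),(203,300)]: print('lid',plane(S,u,v,.085).round(3))
```

```text
button [0.4932 0.0565 0.117 ] mark [0.5502 0.0717 0.123 ] bow end [0.6113 0.0819 0.108 ]
dish (array([0.48164909, 0.13919197, 0.09526636]), [0.001481665719708762, 0.0014816657197088314]) cup [ 0.685 -0.359  0.08 ] vialg [ 0.382 -0.138  0.05 ] vialw [ 0.633 -0.21   0.05 ]
lid [ 0.69  -0.02   0.085]
lid [ 0.489 -0.061  0.085]
lid [0.439 0.185 0.085]
lid [0.63  0.225 0.085]
```

>>> {"fn": "move_arm", "kwargs": {"plan": [26, -42, 5, 0, 0, 2, 85, 26, -42, 5, 0, 0, 2, 85, 26, -42, 5, 0, 0, 2, 85, 26, -42, 5, 0, 0, 2, 85, 26, -42, 5, 0, 0, 2, 85, 26, -42, 5, 0, 0, 2, 85, 26, -42, 5, 0, 0, 2, 85, 26, -42, 5, 0, 0, 2, 85, 26, -42, 5, 0, 0, 2, 85, 26, -42, 5, 0, 0, 2, 85, 26, -42, 5, 0, 0, 2, 85, 26, -42, 5, 0, 0, 2, 85]}}

```text
time: 1.55
eef_pos: [0.4704, 0.1504, 0.2617]
tcp_rot: [-0.092, 0.996, 0.0, 0.001]
contact_force: [-0.0, 0.7, 0.5]
opening: 0.999
finger_force: 0.0
```

>>> {"fn": "move_arm", "kwargs": {"plan": [26, -42, 0, 0, 0, 2, 85, 26, -42, 0, 0, 0, 2, 85, 0, 0, 0, 0, 0, 0, 85, 0, 0, 0, 0, 0, 0, 85]}}

```text
time: 1.95
eef_pos: [0.5218, 0.0675, 0.2609]
tcp_rot: [-0.125, 0.992, 0.0, -0.0]
contact_force: [-0.4, 0.1, 0.3]
opening: 0.992
finger_force: 0.0
```

Run:
```python
from h import *
import pickle
c=snap('wrist'); pickle.dump(c,open('w1.pkl','wb')); save(c,'w1.png'); s=c['state']; print(s['time'],s['eef_pos'],s['qpos'],s['tcp_rot'])
cv2.imwrite('pics/w1c.png',cv2.resize(c['color'][90:330,130:440],None,fx=2.5,fy=2.5,interpolation=cv2.INTER_CUBIC)[:,:,::-1])
```

```text
1.95 [0.52180119 0.06745173 0.2609049 ] [-6.46448953e-02 -8.72994234e-02  1.87118797e+00  4.36043700e-04
  1.35847689e+00 -1.88569076e+00] [-1.24752849e-01  9.92187750e-01  2.82168643e-04 -3.39255705e-04]
```

View pics/w1c.png

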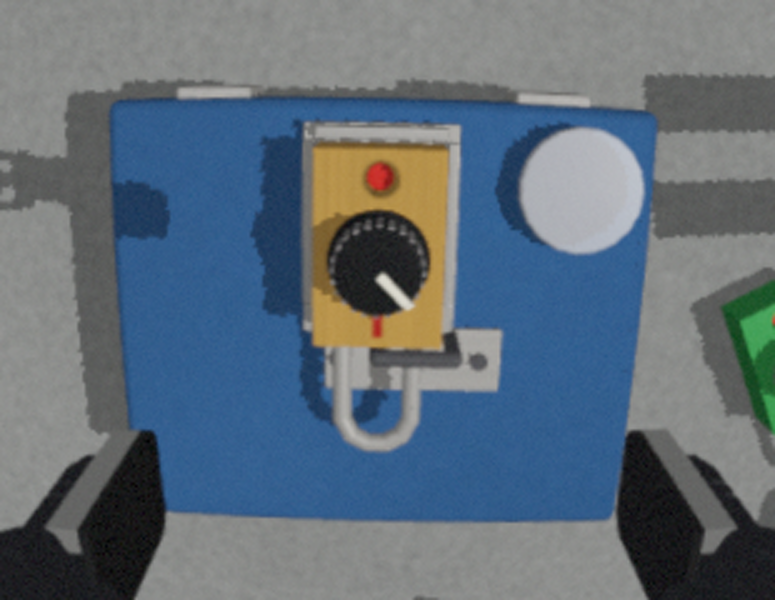

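Wrist crop (2.5x, offset 130,90): button at full px (282,161), dial (281,195) with its white line about 35° anticlockwise of the red mark (281,221), shackle bow ending near (281,269), lock nearly aligned with the tool.

>>> {"fn": "move_arm", "kwargs": {"plan": [0, -35, 0, 0, 0, 0, 85, 0, -35, 0, 0, 0, 0, 85, 0, 0, 0, 0, 0, 0, 85, 0, 0, 0, 0, 0, 0, 85]}}

```text
time: 2.4
eef_pos: [0.5212, -0.0005, 0.2612]
tcp_rot: [-0.126, 0.992, 0.0, 0.0]
contact_force: [1.5, -0.5, 0.6]
opening: 0.99
finger_force: 0.0
```

```bash
cat > m.py <<'E'
from h import *
import pickle
def red(c,near=None):
    h=cv2.cvtColor(c['color'],cv2.COLOR_RGB2HSV)
    m=cv2.inRange(h,np.array((0,170,110)),np.array((8,255,255)))|cv2.inRange(h,np.array((173,170,110)),np.array((180,255,255)))
    n,l,s,ce=cv2.connectedComponentsWithStats(m)
    return sorted([(int(s[i][4]),ce[i].round(1).tolist()) for i in range(1,n) if s[i][4]>=12],reverse=True)
def body(c):
    h=cv2.cvtColor(c['color'],cv2.COLOR_RGB2HSV); m=cv2.inRange(h,np.array((14,90,110)),np.array((28,255,255)))
    n,l,s,ce=cv2.connectedComponentsWithStats(m)
    i=1+np.argmax(s[1:,4]); m=(l==i).astype(np.uint8)
    p=cv2.findContours(m,cv2.RETR_EXTERNAL,cv2.CHAIN_APPROX_NONE)[0][0]; return cv2.minAreaRect(p)
E
python3 - <<'E'
from m import *
w1=pickle.load(open('w1.pkl','rb')); w2=snap('wrist'); pickle.dump(w2,open('w2.pkl','wb'))
for w in (w1,w2):
    print(w['state']['eef_pos'],red(w)[:6],body(w))
    h=cv2.cvtColor(w['color'],cv2.COLOR_RGB2HSV)
    # dial: dark blob near brass
    (bx,by),_,_=body(w); g=cv2.inRange(h,np.array((0,0,0)),np.array((180,255,60)))
    n,l,s,ce=cv2.connectedComponentsWithStats(g); print('dark',[(int(s[i][4]),ce[i].round(1).tolist(),s[i][:4].tolist()) for i in range(1,n) if s[i][4]>300 and np.hypot(*(ce[i]-[bx,by]))<60])
S=snap('side');C=snap('scene')
print([b for b in red(S)],[b for b in red(C)])
E
```

```text
[0.52180119 0.06745173 0.2609049 ] [(88, [281.6, 160.3]), (27, [388.6, 49.0]), (22, [280.2, 220.7]), (19, [441.4, 216.6])] ((280.92291259765625, 187.69778442382812), (54.035091400146484, 81.88086700439453), 1.6365771293640137)
dark [(1034, [280.0, 194.4], [261, 175, 40, 41])]
[ 5.21218859e-01 -5.05863488e-04  2.61226932e-01] [(80, [346.8, 178.0]), (21, [434.9, 67.4]), (19, [344.1, 236.4]), (15, [12.6, 4.6])] ((346.2213439941406, 205.830078125), (51.91366958618164, 79.11842346191406), 3.301865816116333)
dark [(1001, [346.3, 212.0], [327, 192, 40, 41])]
[(32, [133.5, 201.0]), (24, [164.2, 171.8])] [(44, [201.9, 289.3]), (40, [171.4, 260.4]), (18, [197.1, 123.6])]
```

Run:
```python
from m import *
w1=pickle.load(open('w1.pkl','rb')); w2=pickle.load(open('w2.pkl','rb'))
P={'button':((281.6,160.3),(346.8,178.0),.115),'mark':((280.2,220.7),(344.1,236.4),.123),'dialtop':((281,195),(346.8,211.8),.144)}
for k,(a,b,z) in P.items():
    print(k,[x if i else x.round(4) for i,x in enumerate(tri([(w1,*a),(w2,*b)]))],plane(w1,*a,z).round(4),plane(w2,*b,z).round(4))
for w,(x,y) in ((w1,(280.9,187.7)),(w2,(346.2,205.8))): print('body',plane(w,x,y,.123).round(4))
print('tool yaw',np.degrees(2*np.arctan2(.12475,.99219)))
```

```text
button [array([0.4938, 0.0565, 0.1129]), [4.8622899816818613e-05, 4.8622899816998794e-05]] [0.4934 0.0564 0.115 ] [0.4935 0.056  0.115 ]
mark [array([0.5514, 0.0697, 0.123 ]), [6.739985625643407e-05, 6.739985625657377e-05]] [0.5515 0.0697 0.123 ] [0.5513 0.0697 0.123 ]
dialtop [array([0.5253, 0.064 , 0.1243]), [0.00010754052760476304, 0.00010754052760466439]] [0.5207 0.0631 0.144 ] [0.5205 0.0587 0.144 ]
body [0.5186 0.0622 0.123 ]
body [0.5196 0.0618 0.123 ]
tool yaw 14.332612026291843
```

>>> {"fn": "move_arm", "kwargs": {"plan": [-2, -43, 0, 0, 0, 0, 85, -2, -43, 0, 0, 0, 0, 85, -2, -43, 0, 0, 0, 0, 85, -2, -43, 0, 0, 0, 0, 60, -2, -43, 0, 0, 0, 0, 40, 0, -40, 0, 0, 0, 0, 40, 0, 0, 0, 0, 0, 0, 40, 0, 0, 0, 0, 0, 0, 40]}}

```text
time: 3.35
eef_pos: [0.5119, -0.2562, 0.2608]
tcp_rot: [-0.126, 0.992, 0.001, -0.0]
contact_force: [0.6, -0.3, 0.8]
opening: 0.467
finger_force: 0.0
```

Run:
```python
from m import *
w=snap('wrist'); pickle.dump(w,open('w3.pkl','wb')); print(w['state']['eef_pos'])
print(blobs(w,(3,120,60),(16,255,255),15)[:6])
print('expect top/bottom px',proj(w,[.5103,-.2533,.131]),proj(w,[.5103,-.2533,.045]))
print('white',blobs(w,(0,0,170),(180,60,255),200)[:5])
cv2.imwrite('pics/w3c.png',cv2.resize(w['color'][110:330,180:400],None,fx=2.6,fy=2.6,interpolation=cv2.INTER_CUBIC)[:,:,::-1])
```

```text
[ 0.51185676 -0.25617334  0.26079241]
[(1282, [53.7, 244.3], [0, 225, 111, 44]), (373, [99.5, 291.2], [88, 265, 25, 58]), (170, [289.3, 185.8], [286, 173, 9, 25]), (58, [98.3, 263.7], [92, 259, 15, 12]), (40, [106.2, 299.6], [102, 292, 9, 16]), (28, [111.9, 301.6], [107, 293, 8, 16])]
expect top/bottom px [288.62799727 193.15055411] [287.912942   176.86615009]
white [(2703, [80.5, 29.6], [59, 0, 64, 81]), (1724, [290.8, 175.7], [258, 145, 64, 64]), (1564, [39.5, 285.5], [6, 262, 67, 47]), (445, [551.9, 238.8], [543, 221, 17, 34]), (253, [289.8, 276.4], [281, 268, 19, 17])]
```

View pics/w3c.png

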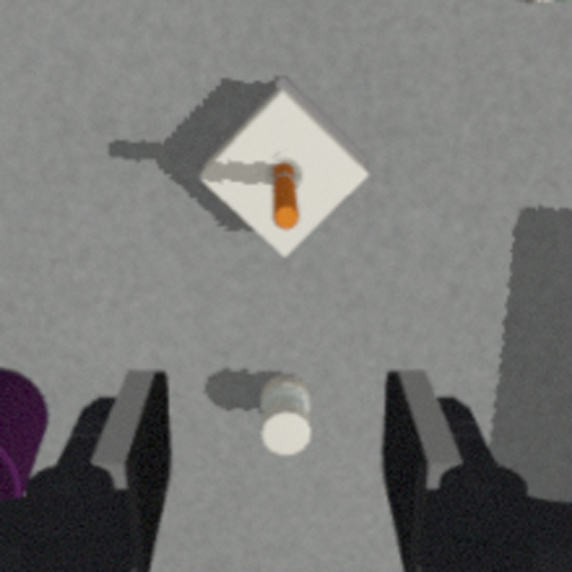

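Crop (2.6x, offset 180,110): stylus top at full px (290,193.5), stand-top square centred at (289.5,177); the white vial is 12 cm away, clear of the fingers.

Run:
```python
from m import *
w=pickle.load(open('w3.pkl','rb')); C=snap('scene');S=snap('side')
print(plane(w,290,193.5,.131).round(4),plane(w,289.5,177,.045).round(4))
print(tri([(w,290,193.5),(C,228.2,174.3),(S,285.6,151.3)]))
```

```text
[ 0.5103 -0.252   0.131 ] [ 0.51   -0.2514  0.045 ]
(array([ 0.51045898, -0.2526258 ,  0.13120756]), [0.0006893749768479671, 0.0010718882401344115, 0.0005116712652432203])
```

>>> {"fn": "move_arm", "kwargs": {"plan": [-1.6, 4.2, -20, 0, 0, 0, 40, 0, 0, -40, 0, 0, 0, 40, 0, 0, -40, 0, 0, 0, 40, 0, 0, -40, 0, 0, 0, 40, 0, 0, -35, 0, 0, 0, 40, 0, 0, -20, 0, 0, 0, 40, 0, 0, 0, 0, 0, 0, 40, 0, 0, 0, 0, 0, 0, 0, 0, 0, 0, 0, 0, 0, 0, 0, 0, 0, 0, 0, 0, 0, 0, 0, 0, 0, 0, 0, 0], "newtons": 40}}

```text
time: 4.6
eef_pos: [0.5114, -0.2531, 0.0684]
tcp_rot: [-0.126, 0.992, -0.001, 0.002]
contact_force: [0.1, 0.7, 4.2]
opening: 0.104
finger_force: 39.3
```

Run:
```python
from h import *
s=ctrl.get_state(); print({k:s[k] for k in ['time','eef_pos','opening','finger_force','contact_force','qpos']})
```

```text
{'time': 4.6, 'eef_pos': array([ 0.51142451, -0.25314277,  0.06836268]), 'opening': 0.10409978453197186, 'finger_force': 39.33640248840675, 'contact_force': array([0.13002223, 0.67331874, 4.17841319]), 'qpos': array([-6.37584947e-01,  2.03848313e-01,  1.93691503e+00,  5.09348155e-04,
        9.97003190e-01, -2.46152957e+00])}
```

>>> {"fn": "move_arm", "kwargs": {"plan": [0, 0, 20, 0, 0, 0, 0, 0, 0, 40, 0, 0, 0, 0, 0, 0, 45, 0, 0, 0, 0, 0, 0, 45, 0, 0, 0, 0, -2.4, 44, 6, 0, 0, 0, 0, -2.4, 44, 0, 0, 0, 0, 0, -2.4, 44, 0, 0, 0, 0, 0, -2.4, 44, 0, 0, 0, 0, 0, -2.4, 44, 0, 0, 0, 0, 0, -2.4, 44, 0, 0, 0, 0, 0, -2.2, 44.4, 0, 0, 0, 0, 0, 0, 0, 0, 0, 0, 0, 0]}}

```text
time: 5.8
eef_pos: [0.4927, 0.0601, 0.2226]
tcp_rot: [-0.129, 0.992, 0.001, 0.0]
contact_force: [-0.1, -0.9, -0.3]
opening: 0.104
finger_force: 39.3
```

>>> {"fn": "move_arm", "kwargs": {"plan": [0, 0, 0, 0, 0, 0, 0, 0, 0, 0, 0, 0, 0, 0, 0, 0, 0, 0, 0, 0, 0]}}

```text
time: 6.1
eef_pos: [0.4937, 0.0546, 0.2222]
tcp_rot: [-0.125, 0.992, -0.0, 0.0]
contact_force: [0.3, -0.5, -0.4]
opening: 0.098
finger_force: 39.3
```

Run:
```python
from m import *
w=snap('wrist'); pickle.dump(w,open('w4.pkl','wb')); s=w['state']; print(s['eef_pos'],s['tcp_rot'],s['opening'],s['finger_force'])
print(red(w)[:4], proj(w,[.4937,.0564,.115]), 'tip expected',proj(w,s['eef_pos']-[0,0,.0634]), proj(w,[.4937,.0564,.16]))
cv2.imwrite('pics/w4c.png',cv2.resize(w['color'][110:330,180:400],None,fx=2.6,fy=2.6,interpolation=cv2.INTER_CUBIC)[:,:,::-1])
```

```text
[0.49367019 0.05457726 0.2221721 ] [-1.25084857e-01  9.92146033e-01 -1.65300423e-04  2.11742227e-05] 0.09758529972750019 39.25536073395051
[(108, [287.6, 200.0]), (34, [403.4, 67.9]), (15, [453.7, 246.2])] [287.46237647 200.39496421] tip expected [285.4222629  214.33553928] [287.76265177 215.42378792]
```

View pics/w4c.png

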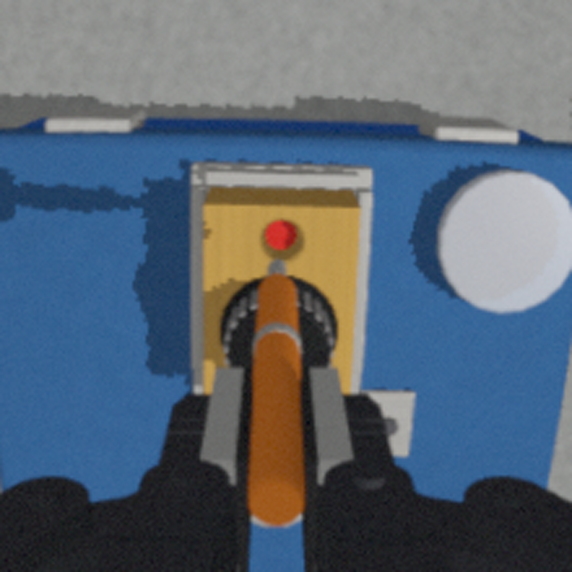

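The tip shows at full px (287,211.5); over the button it should be at (287.8,215.4), so it sits about 2 mm too far to -x. I correct and descend.

>>> {"fn": "move_arm", "kwargs": {"plan": [1.6, 1.1, 0, 0, 0, 0, 0, 0, 0, -15, 0, 0, 0, 0, 0, 0, -15, 0, 0, 0, 0, 0, 0, -5, 0, 0, 0, 0, 0, 0, -4, 0, 0, 0, 0, 0, 0, -2, 0, 0, 0, 0, 0, 0, 0, 0, 0, 0, 0]}}

```text
time: 6.85
eef_pos: [0.4951, 0.0571, 0.181]
tcp_rot: [-0.126, 0.992, 0.0, -0.0]
contact_force: [0.7, 1.2, 0.0]
opening: 0.101
finger_force: 39.3
```

Run:
```python
from m import *
w=snap('wrist'); pickle.dump(w,open('w5.pkl','wb')); s=w['state']; print(s['eef_pos'],s['contact_force'])
print(red(w)[:4], proj(w,[.4937,.0564,.123]), 'tip by tcp',proj(w,s['eef_pos']-[0,0,.0634]))
save(w,'w5.png')
cv2.imwrite('pics/w5c.png',cv2.resize(w['color'][170:270,230:350],None,fx=5,fy=5,interpolation=cv2.INTER_CUBIC)[:,:,::-1])
```

```text
[0.49506137 0.0570644  0.1809877 ] [0.72044519 1.18029946 0.04802423]
[(81, [284.2, 209.3]), (41, [415.0, 61.2]), (15, [466.7, 257.9])] [284.97185865 214.56323692] tip by tcp [285.39014926 214.34566334]
```

View pics/w5c.png

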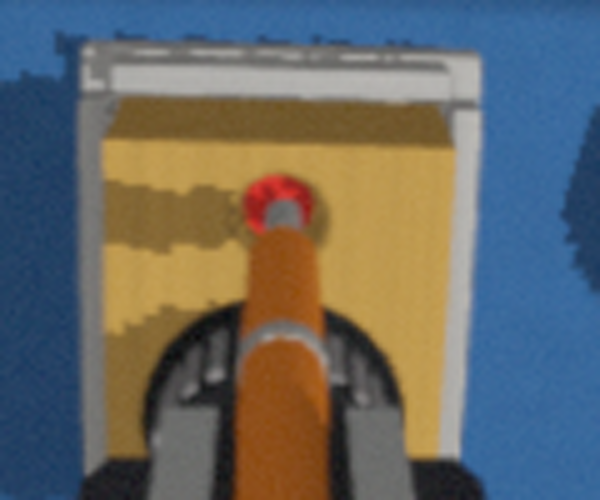

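The pin tip is over the red button inside the well (crop (285,212)). Now press.

>>> {"fn": "move_arm", "kwargs": {"plan": [0, 0, -2, 0, 0, 0, 0, 0, 0, -2, 0, 0, 0, 0, 0, 0, -2, 0, 0, 0, 0, 0, 0, -2, 0, 0, 0, 0, 0, 0, 0, 0, 0, 0, 0]}}

```text
time: 7.4
eef_pos: [0.4955, 0.057, 0.1735]
tcp_rot: [-0.126, 0.992, -0.0, 0.001]
contact_force: [0.4, 0.4, 2.3]
opening: 0.105
finger_force: 39.6
```

>>> {"fn": "move_arm", "kwargs": {"plan": [0, 0, -1.5, 0, 0, 0, 0, 0, 0, -1.5, 0, 0, 0, 0, 0, 0, 0, 0, 0, 0, 0]}}

```text
time: 7.7
eef_pos: [0.4965, 0.057, 0.1731]
tcp_rot: [-0.126, 0.992, -0.0, 0.002]
contact_force: [-1.7, 0.1, 11.0]
opening: 0.101
finger_force: 40.6
```

>>> {"fn": "move_arm", "kwargs": {"plan": [0, 0, -1.5, 0, 0, 0, 0, 0, 0, 0, 0, 0, 0, 0]}}

```text
time: 7.9
eef_pos: [0.4971, 0.057, 0.1729]
tcp_rot: [-0.126, 0.992, -0.0, 0.002]
contact_force: [-1.5, 0.7, 15.3]
opening: 0.098
finger_force: 41.0
```

>>> {"fn": "move_arm", "kwargs": {"plan": [0, 0, 5, 0, 0, 0, 0, 0, 0, 7.5, 0, 0, 0, 0, 0, 0, 20, 0, 0, 0, 0, 0, 0, 20, 0, 0, 0, 0, 0, 0, 0, 0, 0, 0, 0, 0, 0, 0, 0, 0, 0, 0]}}

```text
time: 8.5
eef_pos: [0.4947, 0.057, 0.2204]
tcp_rot: [-0.126, 0.992, 0.0, -0.0]
contact_force: [0.0, -0.3, -1.0]
opening: 0.104
finger_force: 39.3
```

Run:
```python
from m import *
w=snap('wrist'); pickle.dump(w,open('w6.pkl','wb')); s=w['state']; print(s['eef_pos'],s['contact_force'],s['tcp_rot'])
print(red(w)[:4], [proj(w,[.4937,.0564,z]).round(1) for z in (.115,.110)], 'tip by tcp',proj(w,s['eef_pos']-[0,0,.0634]))
cv2.imwrite('pics/w6c.png',cv2.resize(w['color'][110:330,180:400],None,fx=2.6,fy=2.6,interpolation=cv2.INTER_CUBIC)[:,:,::-1])
w4=pickle.load(open('w4.pkl','rb'))
def tip(w): # grey pin pixels
    h=cv2.cvtColor(w['color'],cv2.COLOR_RGB2HSV)
    r=w['color'][200:222,274:300].astype(int); return blobs(w,(3,150,60),(14,255,255),100)[:3]
print(tip(w4),tip(w))
```

```text
[0.49474624 0.05702022 0.22042447] [ 0.00636262 -0.28536216 -1.01274301] [-1.26112642e-01  9.92015876e-01  3.80446669e-05 -3.18552420e-04]
[(87, [285.1, 197.9]), (31, [402.4, 66.6]), (16, [453.0, 246.1])] [array([285. , 199.1]), array([285. , 197.8])] tip by tcp [285.3810296  214.38316954]
[(1381, [285.9, 275.8], [275, 238, 23, 74]), (270, [286.2, 225.8], [278, 215, 17, 22])] [(1367, [285.9, 275.6], [275, 238, 23, 74]), (271, [286.1, 225.8], [278, 216, 17, 22])]
```

Button is in (its image matches 110 mm height); stylus hasn't slipped. Now return it.

>>> {"fn": "move_arm", "kwargs": {"plan": [2.4, -44, 0, 0, 0, 0, 0, 2.4, -44, 0, 0, 0, 0, 0, 2.4, -44, 0, 0, 0, 0, 0, 2.4, -44, 0, 0, 0, 0, 0, 2.4, -44, 0, 0, 0, 0, 0, 2.4, -44, 0, 0, 0, 0, 0, 2.1, -46, 0, 0, 0, 0, 0, 0, 0, -40, 0, 0, 0, 0, 0, 0, -40, 0, 0, 0, 0, 0, 0, -20, 0, 0, 0, 0, 0, 0, 0, 0, 0, 0, 0, 0, 0, 0, 0, 0, 0, 0]}}

```text
time: 9.75
eef_pos: [0.5111, -0.2526, 0.1202]
tcp_rot: [-0.126, 0.992, 0.001, -0.001]
contact_force: [-0.1, -0.2, 0.2]
opening: 0.103
finger_force: 39.3
```

Run:
```python
from m import *
w=snap('wrist'); pickle.dump(w,open('w7.pkl','wb')); s=w['state']; print(s['eef_pos'],s['contact_force'],s['tcp_rot'])
print('hole exp',proj(w,[.5103,-.252,.045]))
cv2.imwrite('pics/w7c.png',cv2.resize(w['color'][160:280,220:360],None,fx=5,fy=5,interpolation=cv2.INTER_CUBIC)[:,:,::-1])
```

```text
[ 0.5110603  -0.25260355  0.12020084] [-0.13599032 -0.23698615  0.21141247] [-1.26112403e-01  9.92015373e-01  7.44380785e-04 -7.78804226e-04]
hole exp [286.23023376 209.37445723]
```

View pics/w7c.png

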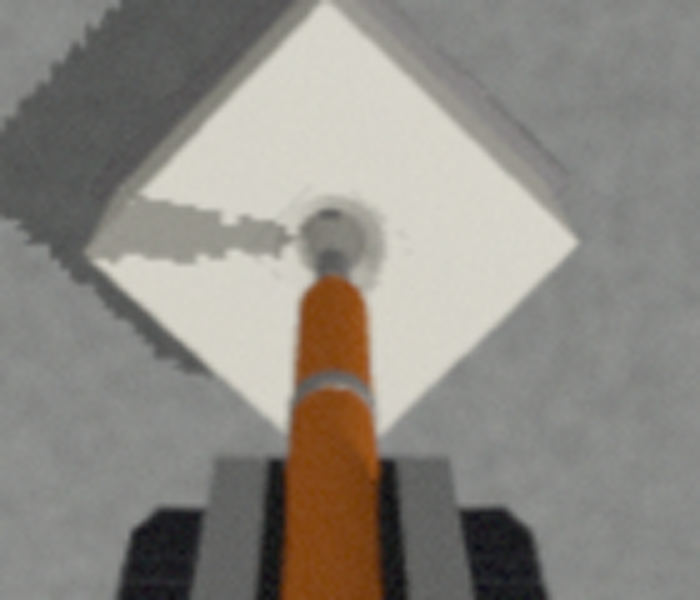

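The tip (crop (333,260)) hangs right over the hole (333,237) given the 12 mm height gap. Insert.

>>> {"fn": "move_arm", "kwargs": {"plan": [0, 0, -8, 0, 0, 0, 0, 0, 0, -8, 0, 0, 0, 0, 0, 0, -8, 0, 0, 0, 0, 0, 0, 0, 0, 0, 0, 0]}}

```text
time: 10.2
eef_pos: [0.5106, -0.2522, 0.0955]
tcp_rot: [-0.126, 0.992, 0.001, -0.001]
contact_force: [0.4, 0.1, -0.5]
opening: 0.102
finger_force: 39.3
```

>>> {"fn": "move_arm", "kwargs": {"plan": [0, 0, -8, 0, 0, 0, 0, 0, 0, -8, 0, 0, 0, 0, 0, 0, -8, 0, 0, 0, 0, 0, 0, 0, 0, 0, 0, 0]}}

```text
time: 10.6
eef_pos: [0.5108, -0.2525, 0.0713]
tcp_rot: [-0.126, 0.992, 0.001, -0.001]
contact_force: [1.0, -0.7, -0.6]
opening: 0.103
finger_force: 39.3
```

>>> {"fn": "move_arm", "kwargs": {"plan": [0, 0, -2, 0, 0, 0, 0, 0, 0, 0, 0, 0, 0, 40, 0, 0, 0, 0, 0, 0, 40, 0, 0, 0, 0, 0, 0, 40, 0, 0, 0, 0, 0, 0, 40]}}

```text
time: 11.1
eef_pos: [0.5118, -0.2531, 0.0715]
tcp_rot: [-0.126, 0.992, -0.0, 0.0]
contact_force: [-0.9, 0.2, -0.1]
opening: 0.47
finger_force: 0.0
```

>>> {"fn": "move_arm", "kwargs": {"plan": [0, 0, 30, 0, 0, 0, 40, 0, 0, 45, 0, 0, 0, 40, 0, 0, 45, 0, 0, 0, 50, 0, 30, 30, 0, 0, 0, 60, 2.4, 44, 0, 0, 0, 0, 60, 2.4, 44, 0, 0, 0, 0, 60, 2.4, 44, 0, 0, 0, 0, 60, 2.4, 44, 0, 0, 0, 0, 60, 2.4, 44, 0, 0, 0, 0, 60, 2, 44, 0, 0, 0, 0, 60, 0, 22, 0, 0, 0, 0, 60, 0, 0, 0, 0, 0, 0, 60]}}

```text
time: 12.3
eef_pos: [0.5252, 0.0657, 0.2213]
tcp_rot: [-0.128, 0.992, 0.0, 0.0]
contact_force: [0.8, -0.0, -0.5]
opening: 0.699
finger_force: 0.0
```

>>> {"fn": "move_arm", "kwargs": {"plan": [0, 0, 0, 0, 0, 0, 60, 0, 0, 0, 0, 0, 0, 60]}}

```text
time: 12.5
eef_pos: [0.5256, 0.0621, 0.2212]
tcp_rot: [-0.126, 0.992, -0.0, 0.0]
contact_force: [-0.5, -0.1, -0.0]
opening: 0.704
finger_force: 0.0
```

Run:
```python
from m import *
w=snap('wrist'); pickle.dump(w,open('w8.pkl','wb')); s=w['state']; print(s['time'],s['eef_pos'],s['contact_force'],s['tcp_rot'],s['qpos'],s['opening'])
u=np.array([.0576,.0132]);u/=np.linalg.norm(u); n=np.array([-u[1],u[0]])
d=np.array([.5249,.0635])
print('red',[(a,plane(w,*p,z).round(4)) for (a,p),z in zip(red(w)[:3],(.11,.123,.123))],red(w)[:4])
for w in (pickle.load(open('w1.pkl','rb')),w):
    dc=proj(w,[*d,.144]); h=cv2.cvtColor(w['color'],cv2.COLOR_RGB2HSV)
    g=cv2.inRange(h,np.array((0,0,140)),np.array((180,70,255))); ys,xs=np.nonzero(g)
    k=np.hypot(xs-dc[0],ys-dc[1])<20; P=np.array([plane(w,x,y,.144)[:2] for x,y in zip(xs[k],ys[k])])
    q=np.c_[(P-d)@u,(P-d)@n]; m=q.mean(0); print('dial px',dc,len(q),'line mean',m*1e3,'ang',np.arctan2(m[1],m[0]),'pca',np.linalg.svd(q-m)[2][0], q[:, :].min(0)*1e3,q.max(0)*1e3)
S=snap('side');C=snap('scene')
st={}
for n_,c,box in [('scene',C,(215,165,245,205)),('side',S,(275,145,297,180))]:
    h=cv2.cvtColor(c['color'],cv2.COLOR_RGB2HSV); x0,y0,x1,y1=box
    m=cv2.inRange(h,np.array((2,110,60)),np.array((16,255,255)))[y0:y1,x0:x1]; ys,xs=np.nonzero(m); print(n_,len(ys),ys.min()+y0,ys.max()+y0,xs.mean()+x0)
```

```text
12.5 [0.52562684 0.06210195 0.22115923] [-0.51387323 -0.12665455 -0.00411095] [-1.25625893e-01  9.92077663e-01 -2.12548152e-04  6.38847874e-06] [-7.39833959e-02 -5.33343941e-02  1.91148479e+00 -4.31807104e-04
  1.28334533e+00 -1.89657472e+00] 0.7041894408008251
red [(108, array([0.4935, 0.0566, 0.11  ])), (27, array([0.3622, 0.1244, 0.123 ])), (23, array([0.552 , 0.0699, 0.123 ]))] [(108, [288.5, 162.8]), (27, [404.1, 41.4]), (23, [286.6, 232.6]), (20, [458.2, 223.7])]
dial px [280.33495504 199.4418053 ] 80 line mean [6.80876876 6.60770821] ang 0.7704131937626747 pca [0.58910515 0.80805639] [  0.44816944 -12.11274268] [14.1126066  13.78573733]
dial px [287.37960507 208.85193065] 100 line mean [6.31864183 6.18719873] ang 0.7748880137470091 pca [0.73893205 0.67377995] [ 0.04811382 -4.74015537] [16.11916362 12.83590717]
scene 74 175 199 229.44594594594594
side 81 151 177 285.18518518518516
```

Stylus stands as before; dial angle about 0.775 rad (44°). Go down over the dial with a 24° anticlockwise pre-turn.

>>> {"fn": "move_arm", "kwargs": {"plan": [-0.7, 1.4, -25, 0, 0, 8, 50, 0, 0, -25, 0, 0, 8, 50, 0, 0, -25, 0, 0, 8, 50, 0, 0, -12, 0, 0, 0, 50, 0, 0, -9, 0, 0, 0, 50, 0, 0, 0, 0, 0, 0, 50]}}

```text
time: 13.25
eef_pos: [0.5244, 0.0641, 0.1243]
tcp_rot: [-0.328, 0.945, 0.0, -0.001]
contact_force: [-0.8, 1.3, -0.4]
opening: 0.584
finger_force: 0.0
```

>>> {"fn": "move_arm", "kwargs": {"plan": [0, 0, 0, 0, 0, 0, 20, 0, 0, 0, 0, 0, 0, 20, 0, 0, 0, 0, 0, 0, 20, 0, 0, 0, 0, 0, 0, 20], "newtons": 40}}

```text
time: 13.65
eef_pos: [0.5253, 0.0644, 0.1259]
tcp_rot: [-0.33, 0.944, -0.0, 0.001]
contact_force: [-0.3, 0.0, -0.1]
opening: 0.232
finger_force: 0.0
```

Run:
```python
from m import *
w=snap('wrist');S=snap('side');C=snap('scene'); s=w['state']; print(s['eef_pos'],s['opening'],s['finger_force'],s['contact_force'])
r=lambda a,fx,sz: cv2.resize(a,sz,interpolation=cv2.INTER_CUBIC)
a=r(w['color'][110:330,180:400],0,(400,400)); b=r(S['color'][190:290,210:310],0,(400,400)); c=r(C['color'][170:240,280:360],0,(457,400))
top=np.hstack([a,b]); bot=cv2.resize(C['color'][165:250,270:383],(266,200),interpolation=cv2.INTER_CUBIC)
bot=np.hstack([bot,cv2.resize(w['color'],(266,200)),cv2.resize(S['color'][120:320,150:420],(268,200))])
cv2.imwrite('pics/m9.png',np.vstack([top,bot])[:,:,::-1])
```

```text
[0.52532185 0.06444824 0.12590331] 0.23196814365713334 0.0 [-0.33355136  0.02666227 -0.12974205]
```

View pics/m9.png

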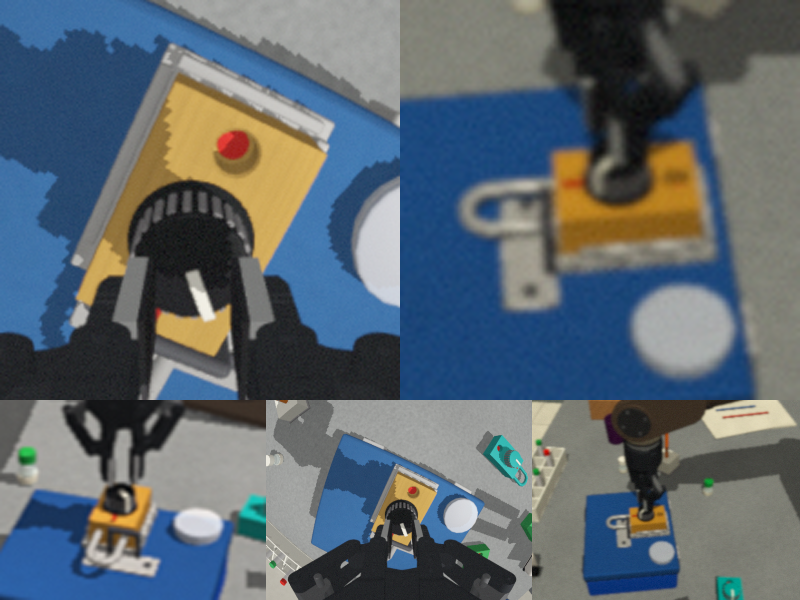

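The montage shows the fingers straddling the dial's axis but just above its top (fingers at 20 mm, white line at wrist crop (200,295) still unturned). Reopen and go lower.

>>> {"fn": "move_arm", "kwargs": {"plan": [0, 0, 0, 0, 0, 0, 48, 0, 0, 0, 0, 0, 0, 48, 0, 0, 0, 0, 0, 0, 48, 0, 0, -3, 0, 0, 0, 48, 0, 0, -3, 0, 0, 0, 48, 0, 0, -3, 0, 0, 0, 48, 0, 0, 0, 0, 0, 0, 48]}}

```text
time: 14.5
eef_pos: [0.5243, 0.0645, 0.1153]
tcp_rot: [-0.33, 0.944, 0.0, -0.001]
contact_force: [0.7, -0.2, -0.1]
opening: 0.567
finger_force: 0.0
```

>>> {"fn": "move_arm", "kwargs": {"plan": [0, 0, 0, 0, 0, 0, 20, 0, 0, 0, 0, 0, 0, 20, 0, 0, 0, 0, 0, 0, 20, 0, 0, 0, 0, 0, 0, 20], "newtons": 40}}

```text
time: 14.9
eef_pos: [0.525, 0.0644, 0.1163]
tcp_rot: [-0.33, 0.944, -0.0, 0.0]
contact_force: [0.4, -0.0, 1.2]
opening: 0.233
finger_force: 0.0
```

Run:
```python
from m import *
C=snap('scene'); s=C['state']; p=s['eef_pos']; Rm=R.from_quat(s['tcp_rot']).as_matrix(); y=Rm[:,1]; print(p,s['opening'],s['contact_force'],s['wrist_torque'])
print('dial top/bottom px',proj(C,[.5249,.0635,.144]),proj(C,[.5249,.0635,.124]))
for z in (.115,.125,.135,.145,.155): 
    b=np.array([p[0],p[1],z]); print(z,proj(C,b+.010*y).round(1),proj(C,b-.010*y).round(1),proj(C,b+.017*y).round(1),proj(C,b-.017*y).round(1))
g=cv2.cvtColor(C['color'],cv2.COLOR_RGB2HSV)
for r in range(192,214,2): print(r,g[r,306:338,2].tolist())
```

```text
[0.52495991 0.06441293 0.11627775] 0.23283298503821948 [ 0.39973057 -0.0084807   1.18713464] [-0.01560251  0.03117111  0.06341713]
dial top/bottom px [321.06865839 202.91040615] [320.90751341 209.09353254]
0.115 [324.8 211.6] [317.4 212.3] [327.4 211.4] [314.9 212.5]
0.125 [324.9 208.6] [317.5 209.2] [327.5 208.3] [314.9 209.5]
0.135 [325.  205.5] [317.6 206.2] [327.6 205.2] [315.  206.4]
0.145 [325.1 202.4] [317.6 203.1] [327.7 202.1] [315.  203.3]
0.155 [325.2 199.2] [317.7 199.9] [327.8 199. ] [315.1 200.2]
192 [162, 148, 137, 146, 156, 137, 82, 33, 24, 39, 70, 96, 127, 159, 166, 163, 164, 163, 126, 51, 45, 84, 93, 62, 56, 115, 158, 165, 162, 161, 161, 160]
194 [165, 167, 167, 170, 170, 154, 104, 38, 19, 51, 102, 121, 118, 143, 162, 164, 166, 163, 126, 49, 48, 94, 95, 52, 54, 117, 160, 164, 161, 159, 159, 159]
196 [165, 165, 165, 169, 169, 153, 104, 38, 21, 58, 98, 106, 108, 144, 166, 167, 168, 164, 125, 49, 54, 99, 97, 55, 71, 129, 160, 163, 160, 159, 159, 159]
198 [166, 164, 164, 167, 166, 153, 109, 42, 22, 60, 100, 108, 115, 150, 167, 168, 168, 165, 126, 50, 65, 107, 97, 55, 71
[... 409 characters left out ...]
, 76, 136, 171, 150, 80, 24, 49, 143, 211, 229, 227, 228, 225, 202, 169, 158, 160, 159]
206 [157, 156, 155, 156, 158, 149, 148, 133, 97, 56, 34, 28, 28, 23, 23, 55, 123, 172, 160, 104, 84, 154, 213, 229, 229, 226, 207, 175, 158, 155, 157, 159]
208 [148, 150, 155, 162, 156, 119, 125, 105, 68, 62, 54, 43, 45, 41, 40, 39, 62, 133, 162, 117, 85, 122, 189, 227, 228, 210, 180, 163, 167, 170, 163, 160]
210 [86, 86, 94, 99, 96, 132, 127, 87, 43, 47, 50, 43, 46, 43, 43, 44, 65, 135, 163, 120, 69, 78, 169, 225, 215, 181, 160, 161, 183, 189, 162, 149]
212 [91, 92, 89, 169, 224, 230, 211, 180, 151, 115, 79, 46, 31, 30, 37, 43, 55, 108, 123, 87, 110, 179, 222, 224, 199, 166, 159, 179, 195, 180, 155, 152]
```

Scene rows show the fingertips ending at about z≈0.145 (row ≈203), so the tips are about 30 mm behind the reported TCP; I'll open and descend by feel.

>>> {"fn": "move_arm", "kwargs": {"plan": [0, 0, 0, 0, 0, 0, 48, 0, 0, 0, 0, 0, 0, 48, 0, 0, 0, 0, 0, 0, 48, 0, 0, -3, 0, 0, 0, 48, 0, 0, -3, 0, 0, 0, 48, 0, 0, -3, 0, 0, 0, 48, 0, 0, -2, 0, 0, 0, 48, 0, 0, 0, 0, 0, 0, 48]}}

```text
time: 15.75
eef_pos: [0.5245, 0.0644, 0.1045]
tcp_rot: [-0.33, 0.944, 0.0, -0.001]
contact_force: [-0.5, -0.4, -0.9]
opening: 0.56
finger_force: 0.0
```

>>> {"fn": "move_arm", "kwargs": {"plan": [0, 0, 0, 0, 0, 0, 20, 0, 0, 0, 0, 0, 0, 20, 0, 0, 0, 0, 0, 0, 20, 0, 0, 0, 0, 0, 0, 20], "newtons": 40}}

```text
time: 16.15
eef_pos: [0.5253, 0.0642, 0.1055]
tcp_rot: [-0.33, 0.944, -0.0, 0.0]
contact_force: [0.9, -1.1, 1.6]
opening: 0.371
finger_force: 39.8
```

The dial is gripped (31.7 mm, 40 N). Turn clockwise.

>>> {"fn": "move_arm", "kwargs": {"plan": [0, 0, 0, 0, 0, -6, 20, 0, 0, 0, 0, 0, -8, 20, 0, 0, 0, 0, 0, -8, 20, 0, 0, 0, 0, 0, -8, 20, 0, 0, 0, 0, 0, -6, 20, 0, 0, 0, 0, 0, -4, 20, 0, 0, 0, 0, 0, 0, 20], "newtons": 40}}

```text
time: 16.85
eef_pos: [0.5252, 0.0642, 0.1055]
tcp_rot: [0.013, 1.0, -0.0, 0.0]
contact_force: [-0.2, -1.6, 1.9]
opening: 0.374
finger_force: 39.9
```

```bash
cat > d.py <<'E'
from m import *
def dial(w):
    u=np.array([.0576,.0132]);u/=np.linalg.norm(u); n=np.array([-u[1],u[0]]); d=np.array([.5249,.0635])
    dc=proj(w,[*d,.144]); h=cv2.cvtColor(w['color'],cv2.COLOR_RGB2HSV)
    g=cv2.inRange(h,np.array((0,0,140)),np.array((180,70,255))); ys,xs=np.nonzero(g)
    k=np.hypot(xs-dc[0],ys-dc[1])<26; P=np.array([plane(w,x,y,.144)[:2] for x,y in zip(xs[k],ys[k])])
    if len(P)<5: return None
    q=np.c_[(P-d)@u,(P-d)@n]; q=q[np.hypot(*q.T)<.016]; m=q.mean(0); return len(q),(m*1e3).round(1),np.arctan2(m[1],m[0])
E
python3 - <<'E'
from d import *
w=snap('wrist'); s=w['state']; print(s['eef_pos'],s['tcp_rot'],s['wrist_torque'],s['contact_force'],s['opening'],s['finger_force']); print(dial(w)); save(w,'w10.png')
print('yaw',np.degrees(2*np.arctan2(-s['tcp_rot'][0],s['tcp_rot'][1])))
E
```

```text
[0.52515019 0.06418179 0.10551838] [ 1.30879965e-02  9.99914251e-01 -2.56297863e-04  3.59400323e-04] [-0.28279264  0.01768861 -0.04234713] [-0.22309742 -1.62050449  1.85024831] 0.3738390812071873 39.89903390407562
(177, array([6.9, 1.5]), np.float64(0.20910139568124053))
yaw -1.4998168910307155
```

>>> {"fn": "move_arm", "kwargs": {"plan": [0, 0, 0, 0, 0, -3, 20, 0, 0, 0, 0, 0, -2, 20, 0, 0, 0, 0, 0, 0, 20, 0, 0, 0, 0, 0, 0, 20]}}

```text
time: 17.3
eef_pos: [0.5252, 0.0642, 0.1055]
tcp_rot: [0.056, 0.998, -0.0, 0.0]
contact_force: [0.3, -2.5, 2.5]
opening: 0.373
finger_force: 40.0
```

Run:
```python
from d import *
w=snap('wrist'); s=w['state']; print(s['tcp_rot'],s['wrist_torque'],s['contact_force'],s['opening']); print(dial(w))
S=snap('side'); a=np.load('pics/side.npy').astype(int)
b=S['color'].astype(int)
for r in (240,242,244,246): print(r,a[r,220:236,0].tolist(),b[r,220:236,0].tolist())
```

```text
[ 5.60246590e-02  9.98429295e-01 -2.18462777e-04  3.64129299e-04] [-0.35777057 -0.01698309 -0.00422228] [ 0.25640839 -2.4756168   2.54444674] 0.3726646474659819
(176, array([7. , 0.8]), np.float64(0.12128057052651348))
240 [23, 23, 23, 29, 52, 85, 116, 126, 119, 95, 67, 48, 38, 34, 50, 78] [25, 32, 43, 76, 118, 144, 135, 116, 81, 54, 41, 34, 36, 35, 55, 88]
242 [24, 24, 22, 29, 50, 93, 119, 122, 96, 60, 34, 21, 21, 27, 54, 99] [27, 27, 46, 84, 123, 137, 122, 87, 48, 33, 25, 29, 27, 35, 71, 116]
244 [23, 24, 25, 28, 44, 78, 110, 118, 117, 98, 77, 69, 55, 57, 78, 109] [25, 31, 37, 70, 109, 135, 143, 129, 108, 87, 79, 74, 79, 87, 102, 134]
246 [23, 27, 22, 29, 25, 40, 65, 91, 119, 128, 129, 130, 131, 134, 138, 148] [30, 28, 31, 40, 63, 98, 123, 142, 147, 150, 155, 157, 165, 170, 176, 181]
```

The shackle bow moved out by about 1.7 px (~4 mm): clicked. Release the dial, go up, re-align and move over the shackle.

>>> {"fn": "move_arm", "kwargs": {"plan": [0, 0, 0, 0, 0, 0, 50, 0, 0, 0, 0, 0, 0, 50, 0, 0, 15, 0, 0, 0, 50, 0, 0, 40, 0, 0, 0, 60, 0, 0, 40, 0, 0, 6.5, 60, 32, 7, 0, 0, 0, 6.5, 60, 32, 7, 0, 0, 0, 6.4, 60, 0, 0, 0, 0, 0, 0, 60, 0, 0, 0, 0, 0, 0, 60]}}

```text
time: 18.3
eef_pos: [0.5887, 0.0787, 0.2002]
tcp_rot: [-0.112, 0.994, 0.0, -0.001]
contact_force: [-1.0, 0.1, 0.3]
opening: 0.702
finger_force: 0.0
```

Run:
```python
from d import *
w=snap('wrist'); s=w['state']; print(s['time'],s['eef_pos'],s['tcp_rot'],s['contact_force'],s['opening']); pickle.dump(w,open('w11.pkl','wb'))
print('yaw',np.degrees(2*np.arctan2(-s['tcp_rot'][0],s['tcp_rot'][1])),red(w)[:4])
# shackle legs: sample across legs at several lock x, z=.108
u=np.array([.0576,.0132]);u/=np.linalg.norm(u); n=np.array([-u[1],u[0]]); c0=np.array([.5210,.0626])
for x in (60,66,72,78,84,90,94,98,102,106):
    row=[]
    for y in range(-28,29,2):
        q=proj(w,[*(c0+u*x/1e3+n*y/1e3),.108]).round().astype(int); row.append(int(w['color'][q[1],q[0],0]))
    print(x,row)
print(dial(w))
```

```text
18.3 [0.58868011 0.07867111 0.20019138] [-1.11968127e-01  9.93711629e-01  1.83660791e-04 -5.51032042e-04] [-1.03210811  0.07107156  0.33929867] 0.7023965198524892
yaw 12.857566025264434 [(128, [286.5, 86.1]), (120, [146.0, 389.2]), (116, [62.7, 340.0]), (48, [285.5, 160.5])]
60 [33, 32, 32, 58, 176, 137, 159, 195, 178, 178, 179, 180, 175, 126, 121, 118, 128, 176, 181, 178, 130, 168, 192, 180, 180, 180, 180, 180, 182]
66 [39, 41, 52, 67, 174, 136, 168, 195, 178, 177, 180, 180, 179, 149, 122, 124, 120, 161, 181, 178, 128, 158, 190, 176, 181, 180, 181, 181, 181]
72 [37, 33, 43, 54, 59, 116, 168, 194, 178, 61, 53, 53, 46, 35, 35, 42, 58, 55, 57, 62, 125, 162, 190, 171, 72, 52, 59, 60, 58]
78 [33, 34, 34, 42, 63, 143, 167, 191, 154, 65, 57, 35, 29, 43, 41, 48, 54, 55, 58, 73, 132, 162, 189, 167, 71, 51, 55, 54, 54]
84 [56, 55, 31, 39, 36, 114, 158, 181, 190, 159, 61, 37, 36, 34, 53, 59, 56, 54, 61, 130, 158, 174, 175, 121, 54, 56, 56, 59, 58]
90 [56, 56, 60, 57, 58, 59, 71, 139, 180, 195, 181, 165, 146, 119, 120, 123, 123, 149, 167, 170, 176, 171, 98, 54, 57, 56, 56, 59, 54]
94 [56, 57, 59, 56, 55, 50, 57, 54, 78, 126, 161, 174, 179, 181, 180, 181, 178, 173, 167, 149, 66, 58, 57, 56, 59, 58, 54, 55, 55]
98 [56, 53, 58, 55, 53, 61, 61, 56, 60, 54, 61, 69, 83, 84, 80, 85, 90, 62, 55, 58, 58, 58, 59, 56, 58, 57, 55, 62, 56]
102 [60, 61, 57, 56, 54, 56, 59, 56, 59, 58, 53, 54, 55, 57, 56, 56, 58, 59, 58, 61, 61, 55, 54, 53, 59, 56, 55, 57, 59]
106 [56, 59, 53, 59, 58, 62, 57, 55, 55, 58, 61, 58, 55, 62, 55, 59, 52, 51, 56, 60, 58, 58, 53, 55, 56, 58, 55, 61, 56]
(130, array([8.4, 0.8]), np.float64(0.09249729315716719))
```

>>> {"fn": "move_arm", "kwargs": {"plan": [0.5, -0.5, -30, 0, 0, 0, 55, 0, 0, -30, 0, 0, 0, 55, 0, 0, -25, 0, 0, 0, 55, 0, 0, -20, 0, 0, 0, 55, 0, 0, -15, 0, 0, 0, 55, 0, 0, -8, 0, 0, 0, 55, 0, 0, 0, 0, 0, 0, 55]}}

```text
time: 19.05
eef_pos: [0.5884, 0.0779, 0.0713]
tcp_rot: [-0.112, 0.994, 0.0, -0.001]
contact_force: [0.0, -0.3, -0.0]
opening: 0.642
finger_force: 0.0
```

>>> {"fn": "move_arm", "kwargs": {"plan": [0, 0, 0, 0, 0, 0, 25, 0, 0, 0, 0, 0, 0, 25, 0, 0, 0, 0, 0, 0, 25, 0, 0, 0, 0, 0, 0, 25], "newtons": 40}}

```text
time: 19.45
eef_pos: [0.5903, 0.078, 0.0735]
tcp_rot: [-0.112, 0.994, -0.0, 0.001]
contact_force: [0.1, -0.5, 3.1]
opening: 0.426
finger_force: 40.0
```

Both legs pinched. Pull along lock +x.

>>> {"fn": "move_arm", "kwargs": {"plan": [4.9, 1.1, 0, 0, 0, 0, 25, 4.9, 1.1, 0, 0, 0, 0, 25, 4.9, 1.1, 0, 0, 0, 0, 25, 3.9, 0.9, 0, 0, 0, 0, 25, 0, 0, 0, 0, 0, 0, 25]}}

```text
time: 19.95
eef_pos: [0.6091, 0.0822, 0.0724]
tcp_rot: [-0.112, 0.994, -0.0, 0.001]
contact_force: [-0.7, -0.4, 4.7]
opening: 0.423
finger_force: 39.8
```

>>> {"fn": "move_arm", "kwargs": {"plan": [2, 0.5, 0, 0, 0, 0, 25, 2, 0.4, 0, 0, 0, 0, 25, 0, 0, 0, 0, 0, 0, 25]}}

```text
time: 20.25
eef_pos: [0.6112, 0.0828, 0.0717]
tcp_rot: [-0.112, 0.994, -0.0, -0.001]
contact_force: [-3.7, -1.6, 4.8]
opening: 0.418
finger_force: 39.6
```

Run:
```python
from d import *
w=snap('wrist'); s=w['state']; print(s['eef_pos'],s['contact_force'],s['wrist_torque'])
u=np.array([.0576,.0132]);u/=np.linalg.norm(u); n=np.array([-u[1],u[0]]); c0=np.array([.5210,.0626])
r=red(w)[:6]; 
for a,p in r: 
    for z in (.110,.123):
        q=plane(w,*p,z)[:2]-c0; print(a,p,z,(q@u*1e3).round(1),(q@n*1e3).round(1))
for x in range(106,130,2):
    print(x,[int(w['color'][tuple(proj(w,[*(c0+u*x/1e3+n*y/1e3),.108]).round().astype(int)[::-1])][0]) for y in (-4,0,4)])
```

```text
[0.6112271  0.08281843 0.07166208] [-3.73512974 -1.64028131  4.76255552] [-0.15809456  0.86531811  0.08881247]
318 [289.4, 6.2] 0.11 -26.7 1.4
318 [289.4, 6.2] 0.123 -22.0 1.2
255 [288.4, 149.4] 0.11 33.8 0.9
255 [288.4, 149.4] 0.123 32.6 0.8
132 [4.3, 387.6] 0.11 227.7 -257.0
132 [4.3, 387.6] 0.123 207.5 -231.9
15 [547.1, 175.5] 0.11 40.6 138.7
15 [547.1, 175.5] 0.123 38.7 125.1
106 [66, 68, 69]
108 [124, 98, 121]
110 [182, 168, 161]
112 [208, 195, 190]
114 [214, 201, 197]
116 [185, 186, 188]
118 [71, 66, 70]
120 [64, 67, 70]
122 [63, 70, 71]
124 [69, 71, 69]
126 [94, 90, 94]
128 [171, 171, 172]
```

Shackle is out to the stop (bow edge at 117 mm, body shifted ~1.3 mm). Release, rise, and go to the lock's body.

>>> {"fn": "move_arm", "kwargs": {"plan": [0, 0, 0, 0, 0, 0, 55, 0, 0, 0, 0, 0, 0, 55, 0, 0, 15, 0, 0, 0, 60, 0, 0, 35, 0, 0, 0, 75, 0, 0, 35, 0, 0, 0, 75, -43, -9.6, 0, 0, 0, 0, 75, -43, -9.6, 0, 0, 0, 0, 75, 0, 0, 0, 0, 0, 0, 75, 0, 0, 0, 0, 0, 0, 75]}}

```text
time: 21.2
eef_pos: [0.5258, 0.0638, 0.158]
tcp_rot: [-0.112, 0.994, -0.0, 0.001]
contact_force: [1.2, -0.6, -0.2]
opening: 0.878
finger_force: 0.0
```

Run:
```python
from d import *
w=snap('wrist'); s=w['state']; print(s['time'],s['eef_pos'],s['contact_force'],s['tcp_rot'],s['opening'],red(w)[:4])
u=np.array([.0576,.0132]);u/=np.linalg.norm(u); n=np.array([-u[1],u[0]]); c0=np.array([.5210,.0626])
for (a,p) in red(w)[:4]:
  for z in (.11,.123):
    q=plane(w,*p,z)[:2]-c0; print(a,z,(q@u*1e3).round(1),(q@n*1e3).round(1))
q=s['eef_pos'][:2]-c0; print('tcp',q@u*1e3,q@n*1e3)
h=cv2.cvtColor(w['color'],cv2.COLOR_RGB2HSV)
for x in (-34,34): # brass edges across at z=.123
    v=[y for y in np.arange(-34,34.5,.5) if (lambda p:(13<h[p[1],p[0],0]<29 and h[p[1],p[0],1]>90 and h[p[1],p[0],2]>110))(proj(w,[*(c0+u*x/1e3+n*y/1e3),.123]).round().astype(int))]; print(x,v[:1],v[-1:])
for x in range(88,128,3): print(x,[int(w['color'][tuple(proj(w,[*(c0+u*x/1e3+n*y/1e3),.108]).round().astype(int)[::-1])][0]) for y in (-4,0,4)],end=' ')
```

```text
21.2 [0.52579257 0.06381881 0.15803134] [ 1.23462736 -0.64275894 -0.17117275] [-1.12047453e-01  9.93702112e-01 -1.05301342e-04  1.21226862e-03] 0.8782214256560256 [(170, [286.6, 175.6]), (35, [419.5, 23.6]), (19, [285.9, 266.4]), (17, [483.6, 235.5])]
170 0.11 -27.3 1.0
170 0.123 -29.7 1.0
35 0.11 -139.5 94.8
35 0.123 -135.2 89.2
19 0.11 41.1 0.4
19 0.123 34.7 0.4
17 0.11 19.4 164.0
17 0.123 14.2 154.3
tcp 4.9437256934850105 0.11747028608571869
-34 [np.float64(-24.5)] [np.float64(26.5)]
34 [np.float64(-25.0)] [np.float64(26.0)]
88 [32, 36, 47] 91 [34, 40, 59] 94 [35, 49, 55] 97 [52, 56, 53] 100 [54, 55, 56] 103 [58, 54, 56] 106 [56, 53, 56] 109 [108, 87, 99] 112 [164, 152, 148] 115 [186, 179, 170] 118 [154, 154, 157] 121 [56, 57, 54] 124 [100, 100, 96] 127 [145, 140, 151]
```

>>> {"fn": "move_arm", "kwargs": {"plan": [-2.2, 0.5, -25, 0, 0, 0, 75, 0, 0, -25, 0, 0, 0, 75, 0, 0, -15, 0, 0, 0, 75, 0, 0, -8, 0, 0, 0, 75, 0, 0, -5, 0, 0, 0, 75, 0, 0, 0, 0, 0, 0, 75]}}

```text
time: 21.85
eef_pos: [0.5242, 0.0643, 0.0791]
tcp_rot: [-0.112, 0.994, 0.0, -0.0]
contact_force: [-1.0, -0.1, 0.2]
opening: 0.88
finger_force: 0.0
```

>>> {"fn": "move_arm", "kwargs": {"plan": [0, 0, 0, 0, 0, 0, 40, 0, 0, 0, 0, 0, 0, 40, 0, 0, 0, 0, 0, 0, 40, 0, 0, 0, 0, 0, 0, 40], "newtons": 70}}

```text
time: 22.25
eef_pos: [0.525, 0.0642, 0.0808]
tcp_rot: [-0.112, 0.994, -0.0, 0.002]
contact_force: [0.5, -1.1, 5.6]
opening: 0.583
finger_force: 74.7
```

Body gripped (≈52 mm, 75 N). Lift straight up.

>>> {"fn": "move_arm", "kwargs": {"plan": [0, 0, 5, 0, 0, 0, 40, 0, 0, 10, 0, 0, 0, 40, 0, 0, 10, 0, 0, 0, 40, 0, 0, 10, 0, 0, 0, 40, 0, 0, 0, 0, 0, 0, 40]}}

```text
time: 22.75
eef_pos: [0.5251, 0.0643, 0.1164]
tcp_rot: [-0.112, 0.994, -0.0, 0.002]
contact_force: [0.5, -0.7, -2.8]
opening: 0.584
finger_force: 73.9
```

>>> {"fn": "move_arm", "kwargs": {"plan": [0, 0, 15, 0, 0, 0, 40, 0, 0, 15, 0, 0, 0, 40, 0, 0, 15, 0, 0, 0, 40, 0, 0, 12, 0, 0, 0, 40, 0, 0, 8, 0, 0, 0, 40, 0, 0, 0, 0, 0, 0, 40, 0, 0, 0, 0, 0, 0, 40, 0, 0, 0, 0, 0, 0, 40]}}

```text
time: 23.55
eef_pos: [0.5231, 0.0643, 0.1781]
tcp_rot: [-0.112, 0.994, 0.0, -0.001]
contact_force: [-0.1, 0.3, -2.5]
opening: 0.583
finger_force: 73.9
```

Run:
```python
from d import *
w=snap('wrist'); s=w['state']; print(s['time'],s['eef_pos'],s['contact_force'],s['tcp_rot'],s['opening'],s['finger_force'],red(w)[:4])
print('if held level: button, mark',proj(w,[*(s['eef_pos'][:2]+[-.0305,-.006]),.212]),proj(w,[*(s['eef_pos'][:2]+[.027,.0065]),.225]))
S=snap('side');C=snap('scene')
for n,c in (('side',S),('scene',C)):
    print(n,[b for b in blobs(c,(13,110,90),(28,255,255),100) if 230<b[1][0]<350 and 150<b[1][1]<300], proj(c,[.521,.0626,.215]),proj(c,[.521,.0626,.115]))
    x0,y0,x1,y1={'scene':(215,165,245,205),'side':(275,145,297,180)}[n]
    h=cv2.cvtColor(c['color'],cv2.COLOR_RGB2HSV); m=cv2.inRange(h,np.array((2,110,60)),np.array((16,255,255)))[y0:y1,x0:x1]; ys,xs=np.nonzero(m); print('stylus',len(ys),ys.min()+y0 if len(ys) else None,xs.mean()+x0 if len(ys) else None)
```

```text
23.55 [0.52308896 0.06434357 0.17811934] [-0.06864521  0.310506   -2.47082356] [-1.12246725e-01  9.93679904e-01  1.72241862e-04 -9.44001399e-04] 0.5831155064081541 73.91199231147766 [(327, [286.4, 208.9]), (37, [411.1, 31.1]), (19, [473.8, 232.3])]
if held level: button, mark [287.37855727 211.19870057] [286.05153592 337.26004928]
side [(748, [266.6, 209.7], [246, 193, 40, 31])] [265.33039914 204.10457235] [266.51587778 236.5439636 ]
stylus 83 151 285.0843373493976
scene [(302, [320.3, 186.9], [309, 173, 24, 24])] [322.05949913 179.20230716] [321.21365033 211.00118703]
stylus 76 174 229.32894736842104
```

The lock hangs free (2.5 N, its own weight), lifted about 97 mm, level, and the stylus stands in its stand.

```bash
python3 -c "
from h import *
print(order.sign_off())"
```

```text
the job is handed in; nothing more can be done
None
```

I pressed the button, put the stylus back in its stand, and turned the dial until the shackle clicked loose. I then pulled the shackle out and handed the job in with the open lock held level about 10 cm above where it lay; the hand-in returned no verdict.

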